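# Set the strip trimmer's selector and start it

## Task

Set the strip trimmer to the plus cut: push the upright tab on its dial round with your fingers, from one side and without pinching it, until the pointer points at the mark with the plus. Then press the start key fully down and let it come up again. Leave the other things where they stand.

Things in the scene. Friction and masses are not known exactly. Their poses are not given: they have to be found in the camera images.
- trimmer: White bench machine, 270 x 310 x 60 mm high, fixed to the table at a place and yaw that vary. Origin at the centre of its underside; x axis points to its far side (away from the robot), y to its left, z up. Its flat top is 60 mm above the table.
- selector_axis (a point): Centre of the aluminium dial's upper face, on its vertical axis, in the middle of the trimmer's top. The dial is 100 mm across and 12 mm thick, so this face is 72 mm above the table. Axes parallel to the trimmer's.
- selector (a joint): Angle of the dial (rad): 0 with the tab and pointer towards the trimmer's +x, positive counter-clockwise seen from above. Stops at -1.5 and +1.5; it starts between -0.2 and 0.2. It turns smoothly without clicks, is held by friction of 0.12 N m (about 2 N at the tab) and stays where it is left. The four marks stand at -1.2, -0.6, 0.6 and 1.2.
- tab_centre (a point): Centre of the black upright tab on the dial's rim. The tab is a fin 32 mm long (radially, from 42 to 74 mm from the dial's axis), 12 mm thick (across) and 33 mm tall, its top 105 mm above the table, its foot level with the dial's upper face. x axis radially outwards, y along the counter-clockwise tangent. Turns with the dial. Its counter-clockwise half is called selector_c1, its clockwise half selector_c2; only one of them may be pressed at a time.
- selector_aim (a point): The point at which the pointer aims: 115 mm from the dial's axis, on the ring of marks, straight out from the tab. The pointer itself is a black strip 5 mm wide reaching 94 mm from the axis. Turns with the dial.
- mark_plus: Mark beside the dial: fixed white disc 40 mm across, 3 mm thick, with a flat black plus sign (32 mm across, arms 9 mm wide) on it. Origin at the disc's centre, on the trimmer's top. It lies 115 mm from the dial's axis; the four marks swap places from run to run.
- mark_bar: Mark beside the dial: fixed white disc 40 mm across, 3 mm thick, with a flat black single bar (32 x 9 mm) on it. Origin at the disc's centre, on the trimmer's top. It lies 115 mm from the dial's axis; the four marks swap places from run to run.
- mark_ring: Mark beside the dial: fixed white disc 40 mm across, 3 mm thick, with a flat black ring (32 mm outside, 19 mm inside) on it. Origin at the disc's centre, on the trimmer's top. It lies 115 mm from the dial's axis; the four marks swap places from run to run.
- mark_dot: Mark beside the dial: fixed white disc 40 mm across, 3 mm thick, with a flat black solid dot (16 mm) on it. Origin at the disc's centre, on the trimmer's top. It lies 115 mm from the dial's axis; the four marks swap places from run to run.
- start_key (a joint): Travel of the start key (m): 0 up, 0.006 fully down (5 N); a spring returns it.
- start_key_top (a point): Centre of the upper face of the round white start key (32 mm across) in a grey housing, on the near left part of the trimmer's top (90 mm towards the robot and 80 mm left of the dial's axis). Pressed straight down.
- glue_jar: Bystander: small jar 40 mm across, 50 mm tall, loose on the near right part of the trimmer's top. Origin at the centre of its underside.
- lash_case: Bystander: clear case 110 x 55 x 22 mm with two black strips, loose on the table left of the trimmer. Origin at the centre of its underside.
- roll_core: Bystander: cardboard roll 56 mm across, 50 mm tall, standing loose on the table right of the trimmer. Origin at the centre of its underside.

How it is judged:
By the outcome, as a careful person would: the job done as asked, in the order asked, and still so for the second after the job is handed in, with the robot touching nothing.
It also fails if it takes over 42 s, if anything falls off the work surface, if the arm or the gripper's body presses on something with over 40 N, if the wrist force passes 120 N, or if a joint passes its speed limit or range.

## Robot

A 6-joint arm with a two-finger parallel gripper is mounted at the origin on the work surface. World frame = base frame: x ahead of the robot, y to its left, z up, the work surface at z = 0. Lengths are in m, angles in rad, forces in N, time in s.
With the tool pointing down it reaches from about 0.425 to 1.125 m from the base axis. Payload 14.9 kg.
Tool frame: the origin (TCP) lies at the centre of the arm's flange, where the gripper is bolted on; the fingertips stand 191 mm ahead of it and the grasp point (between the pads) lies 172 mm ahead of it; z points along the fingers, y is the direction in which the jaws open and shut (so a half turn about z gives the same grasp; the last joint's range is limited). The gripper opens to 91 mm and grips with 3 to 60 N. Pads are 32 mm wide; open, the fingers measure 118 mm over their backs; the gripper's body (76 mm by 178 mm) begins 60 mm behind the grasp point.
Start: joints at [1.287, 0.379, 1.734, -0, 1.028, -0.033], TCP at [0.174, 0.678, 0.405] pointing down, gripper open.
Joint ranges: [-2.77, 2.77], [-0.74, 2.19], [0, 2.66], [-1.06, 4.2], [0.31, 2.87], [-3.08, 3.08]. Speed limits (rad/s): [1.89, 1.89, 2.39, 3.14, 3.14, 3.14].

## Interface

Orientations are given as [roll, pitch, yaw] about the fixed x, y, z axes, in that order (R = Rz(yaw) Ry(pitch) Rx(roll)).
In Python, from workcell import ctrl, viewer gives the robot as it stands. The module is installed in compiled form; this text tells all that it offers.
- The arm moves only by the tool jog_arm, never from a script. Its argument "steps" is text: rows parted by semicolons, each of 7 numbers parted by spaces: the closure, from 0 (fully open) to 1 (shut), then the shift along the world's x, y, z in mm, then the turn, a rotation vector about the world's x, y, z in degrees. A call has 1 to 20 rows; each row shifts and turns the pose as measured when the row begins; what a row does not reach is not made up. A row lasts 1/10 s, in which the tool goes at most 50 mm and 8.59 degrees, less where a joint would pass 70% of its speed; a pose out of reach is approached as far as the arm can. A call with a gripper value outside its range is refused whole. The fingers move at their own pace and stop on an object; "squeeze" is the grip in N (left out, the last holds). Time passes only in rows, so rows that do not move let the fingers close. It gives the time, the measured TCP pose, the force and the opening at its end, in the units of the state.
- ctrl.observe(): the state, without advancing time (a new reading comes with each control period).
- viewer.read_camera(name): name is "scene" or "top" or "wrist"; returns a dict with "color" (400x640x3 uint8, red, green, blue), "vertical_fov" (degrees; the focal length in pixels is half the picture's height over the tangent of half this angle, whatever the lens; pixels are square), "cx", "cy" (the principal point, pixels), "xyz" and "orientation" of the camera in the world. Camera axes: x right, y down, z forward; pixel columns grow to the right and rows downward; lengths in m; the calibration is good to about 2 mm. A picture is of the moment at which its call begins. There is no depth.
- ctrl.hand_in(): hands the job in, once; it reports no verdict.
The state is a dict: "time_s": time; "joints": joint angles; "dq": joint speeds; "joint_torque": joint torques, N m; "tool_pos": TCP position; "tcp_rot": TCP orientation; "wrist_force": force on the tool from outside, world axes, zero at the start; "torque": the same for the moment, N m; "gripper_width": finger opening in m.
Only numpy, scipy, OpenCV 4.12 (cv2) and the standard library are available. Lean on these libraries where they do the work, as an engineer would, in place of code of your own. Each camera call takes 0.05 s, during which the arm holds its last target.

## Working session

There is one attempt and no reset: what is moved stays moved. The work goes in short steps, Python scripts to look and compute and a tool call to move; the robot and the scene stay as the last step left them, time stands still between calls to the robot, and variables do not carry over. Pictures are saved under pics/ and viewed, and the job is handed in when it is done.

Besides the shell and the picture viewer there is one more tool, called after "Call:" as name(argument=value, ...), one argument or row to a line, values as JSON. jog_arm: Moves the arm, as the interface text tells. Its arguments: {"type":"object","properties":{"steps":{"type":"string"},"squeeze":{"type":"number"}},"required":["steps"]}

```bash
mkdir -p pics; python3 - <<'E'
from workcell import ctrl, viewer
import cv2
s=ctrl.observe(); print({k:(s[k]) for k in ('time_s','tool_pos','tcp_rot','gripper_width','wrist_force')})
for n in('scene','top','wrist'):
    c=viewer.read_camera(n); cv2.imwrite(f'pics/{n}0.png',c['color'][:,:,::-1]); print(n,{k:v for k,v in c.items() if k!='color'})
E
```

```text
{'time_s': 0.0, 'tool_pos': array([0.17364522, 0.67793588, 0.40411765]), 'tcp_rot': array([-3.14056362e+00, -2.07401066e-05,  2.89089911e+00]), 'gripper_width': 0.09096752307842378, 'wrist_force': array([-0.20319704, -0.0153816 ,  0.20526307])}
scene {'vertical_fov': 57.91087576981474, 'cx': 317.07803701557043, 'cy': 205.06799831347027, 'xyz': array([1.14033298, 0.2731637 , 0.64191666]), 'orientation': array([-2.28995901, -0.00370134,  1.98944075])}
top {'vertical_fov': 57.18077874816053, 'cx': 316.8054938338748, 'cy': 198.9149262917912, 'xyz': array([0.49313722, 0.04670397, 0.74980735]), 'orientation': array([-2.97594677, -0.03834353, -1.56169439])}
wrist {'vertical_fov': 61.7230705044725, 'cx': 319.9948277907274, 'cy': 202.13266252315853, 'xyz': array([0.09588004, 0.69772515, 0.38452302]), 'orientation': array([2.85101367e+00, 1.48048336e-03, 1.31961251e+00])}
```

View pics/top0.png

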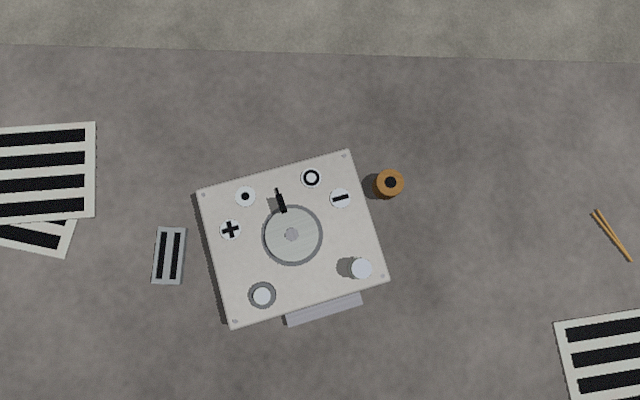

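View pics/scene0.png

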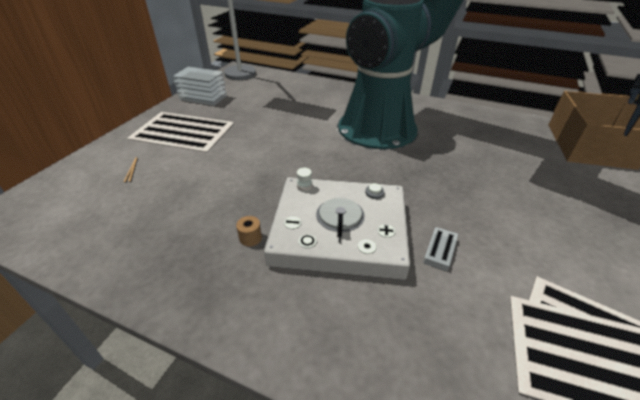

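The top view shows the plus at (230,230), the leftmost mark (+1.2). The dot is at (245,196), the ring at (311,178), the bar at (340,198), the dial centre near (291,235), the key at (262,295) and the tab near (281,202). Next I'll fit the trimmer pose.

```bash
cat > h.py <<'E'
import numpy as np, cv2
from scipy.spatial.transform import Rotation as R
from scipy.optimize import least_squares
def cam(c):
    f=200/np.tan(np.radians(c['vertical_fov'])/2); return f,c['cx'],c['cy'],np.array(c['xyz']),R.from_euler('xyz',c['orientation']).as_matrix()
def proj(c,P):
    f,cx,cy,t,M=cam(c); q=(np.atleast_2d(P)-t)@M; return np.c_[f*q[:,0]/q[:,2]+cx,f*q[:,1]/q[:,2]+cy]
def ray(c,uv,z):
    f,cx,cy,t,M=cam(c); d=M@np.array([(uv[0]-cx)/f,(uv[1]-cy)/f,1]); return t+d*(z-t[2])/d[2]
def T(p,L):
    x,y,w=p; L=np.atleast_2d(L); c,s=np.cos(w),np.sin(w); return np.c_[x+c*L[:,0]-s*L[:,1],y+s*L[:,0]+c*L[:,1],L[:,2]]
marks=[[.115*np.cos(a),.115*np.sin(a),.063] for a in(1.2,.6,-.6,-1.2)]
E
python3 - <<'E'
from h import *
from workcell import viewer
c=viewer.read_camera('top'); s=viewer.read_camera('scene')
# corners at z=.06 (+-135,+-155), marks
L=np.array(marks+[[.135,.155,.06],[.135,-.155,.06],[-.135,-.155,.06],[-.135,.155,.06]])
uv=np.array([[230.5,230],[245,196.5],[311,178],[340.5,198],[195,192],[349,149],[389,281],[231,329]])
uvs=np.array([[386.5,230.5],[367,246.5],[308,240.5],[292.5,222.5]])
def fun(p): return np.r_[(proj(c,T(p,L))-uv).ravel(),(proj(s,T(p,L[:4]))-uvs).ravel()]
r=least_squares(fun,[.45,.07,.2]);print(r.x,r.fun.round(1).reshape(-1,2))
r2=least_squares(lambda p:fun(p)[:16],r.x);print(r2.x)
p=r.x
for k in np.arange(-.3,.31,.1):
  a=k; print(k.round(1),proj(c,T(p,[[.058*np.cos(a),.058*np.sin(a),.105],[.094*np.cos(a),.094*np.sin(a),.072]])).round(1).ravel())
for i,(nm,cc) in enumerate((('top',c),('scene',s))):
  u=proj(cc,T(p,[[0,0,.07]]))[0].astype(int)
  im=cc['color'][u[1]-85:u[1]+85,u[0]-110:u[0]+110,::-1]; print(nm,u-[110,85])
  cv2.imwrite(f'pics/crop{nm}.png',cv2.resize(im,None,fx=3.5,fy=3.5,interpolation=cv2.INTER_CUBIC))
print('key',T(p,[[-.09,.08,.075]]),proj(c,T(p,[[-.09,.08,.075]])))
print('plus',T(p,L[:1]))
print('jar',ray(c,(362,268),.11))
E
```

```text
[0.5397173  0.06760988 0.29689136] [[-0.6 -0.5]
 [-0.2 -0.4]
 [-0.2 -0.4]
 [-0.5 -0.1]
 [-1.8 -2.6]
 [ 0.1 -2.6]
 [ 3.3  0.4]
 [-2.4  3.3]
 [-0.6 -1. ]
 [-0.3 -1.3]
 [-0.9 -0.8]
 [-0.2 -1.2]]
[0.53927728 0.06702036 0.29632473]
-0.3 [291.8 200.5 292.7 184.4]
-0.2 [288.5 200.6 287.7 184.6]
-0.1 [285.3 201.  282.8 185.2]
0.0 [282.1 201.7 277.9 186.3]
0.1 [279.  202.8 273.1 187.9]
0.2 [276.  204.2 268.5 190. ]
0.3 [273.1 205.8 264.1 192.5]
top [181 149]
scene [230 125]
key [[0.43025083 0.11778052 0.075     ]] [[261.95945244 295.77412492]]
plus [[0.54820864 0.18229596 0.063     ]]
jar [ 0.48092469 -0.05588325  0.11      ]
```

View pics/croptop.png

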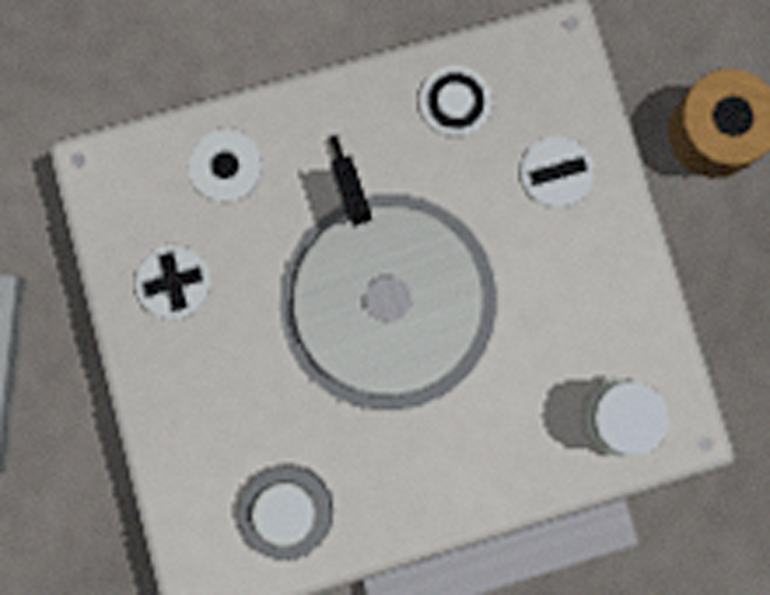

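View pics/cropscene.png

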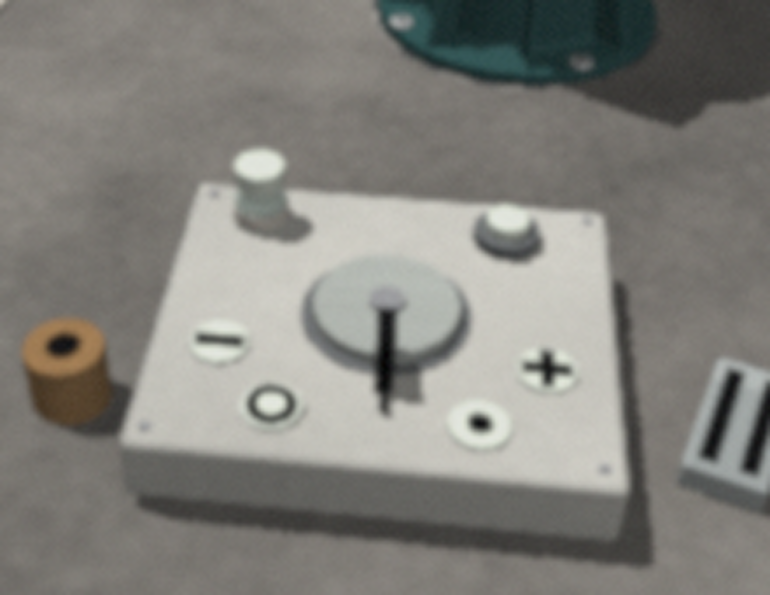

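Call:
jog_arm(
  steps="1 24 -35 0 0 0 -8.1;1 24 -35 0 0 0 -8.1;1 24 -35 0 0 0 -8.1;1 24 -35 0 0 0 -8.1;1 24 -35 0 0 0 -8.1;1 24 -35 0 0 0 -8.1;1 24 -35 0 0 0 -8.1;1 24 -35 0 0 0 -8.1;1 24 -35 0 0 0 -8.1;1 24 -35 0 0 0 -8.1;1 24 -35 0 0 0 -8.1;1 24 -35 0 0 0 -8.1;1 24 -35 0 0 0 -8.1;1 24 -35 0 0 0 -8.1;1 24 -35 0 0 0 -8.1;1 24 -35 0 0 0 -8.1;1 24 -35 0 0 0 -8.1;1 24 -35 0 0 0 -8.1",
  squeeze=10,
)

```text
time_s: 2.05
tool_pos: [0.6149, 0.0234, 0.4054]
tcp_rot: [3.139, -0.003, 0.249]
wrist_force: [1.2, 0.3, 0.2]
gripper_width: 0.0002
```

Call:
jog_arm(
  steps="1 -5 25 0 0 0 5.6;1 0 0 0 0 0 0;1 0 0 -40 0 0 0;1 0 0 -35 0 0 0;1 0 0 -30 0 0 0;1 0 0 -15 0 0 0;1 0 0 -8 0 0 0;1 0 0 0 0 0 0",
)

```text
time_s: 2.85
tool_pos: [0.6128, 0.0435, 0.2754]
tcp_rot: [3.137, -0.008, 0.336]
wrist_force: [-0.1, -0.9, 0.9]
gripper_width: 0.0004
```

```bash
python3 - <<'E'
from h import *
from workcell import viewer,ctrl
s=ctrl.observe();print(s['tool_pos'],s['tcp_rot'],s['wrist_force'],s['time_s'])
for nm,o in (('top',(181,110)),('scene',(230,100)),('wrist',None)):
  im=viewer.read_camera(nm)['color'][:,:,::-1]
  if o: im=cv2.resize(im[o[1]:o[1]+170,o[0]:o[0]+220],None,fx=3.5,fy=3.5,interpolation=cv2.INTER_CUBIC)
  cv2.imwrite(f'pics/{nm}2.png',im)
E
```

```text
[0.61279425 0.04346568 0.27542442] [ 3.1366824  -0.00802848  0.33570706] [-0.08924709 -0.87351572  0.85892807] 2.85
```

View pics/scene2.png

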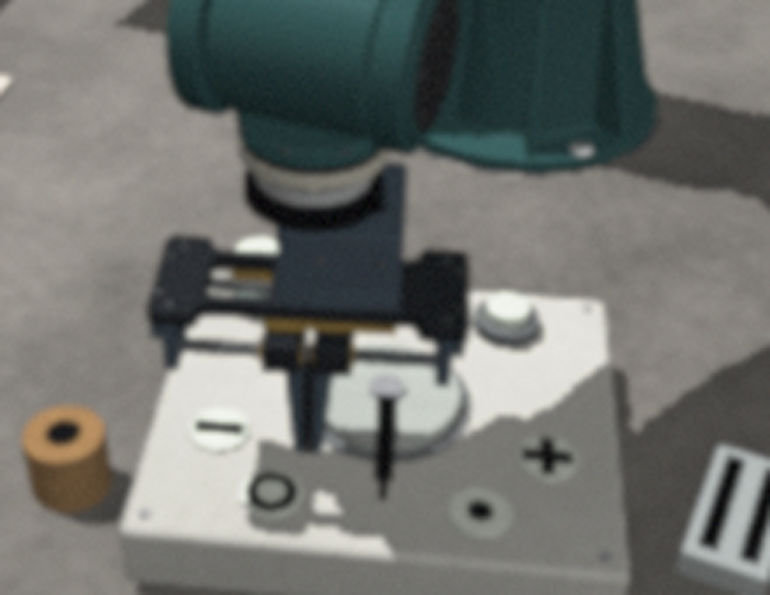

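View pics/wrist2.png

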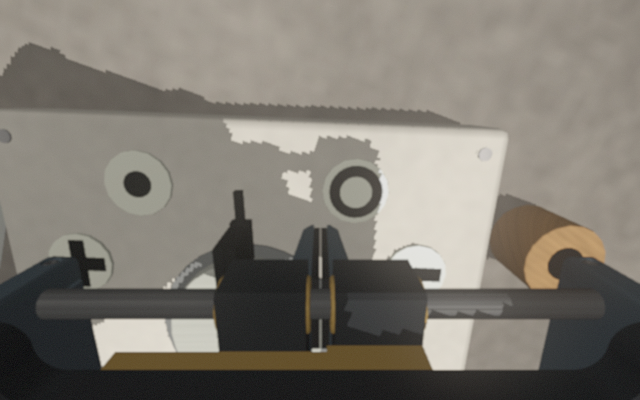

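Fingers are shut and sit on the clockwise side of the tab (tab at wrist px ≈(235,240), fingers ≈(320,250)), with the plus far ahead on the left. I'll close the gap first and then push along the arc.

Call:
jog_arm(
  steps="1 -4 9 -1 0 0 0.5;1 -3 10 -1 0 0 0;1 0 0 0 0 0 0;1 0 0 0 0 0 0",
)

```text
time_s: 3.4
tool_pos: [0.6065, 0.0646, 0.2781]
tcp_rot: [3.135, -0.015, 0.346]
wrist_force: [-0.6, 0.7, 0.4]
gripper_width: 0.0003
```

```bash
cat > plan.py <<'E'
from h import *
import sys
from workcell import ctrl
C=np.array([.5397,.0674]); W=.2969
s=ctrl.observe(); p=s['tool_pos']; Rm=R.from_euler('xyz',s['tcp_rot']).as_matrix()
tip=p+Rm@[0,0,.18]; d=tip[:2]-C; yaw=s['tcp_rot'][2]
print('tip',tip,'r',np.hypot(*d),'ang rel',np.arctan2(d[1],d[0])-W,'implied tab if touching',np.arctan2(d[1],d[0])-W+np.arctan2(.0195,np.sqrt(max(d@d-.0195**2,0))),'yaw rel',yaw-W,'t',s['time_s'],'F',s['wrist_force'],'tau',s['torque'])
goal,n=float(sys.argv[1]),int(sys.argv[2])
a0=np.arctan2(d[1],d[0]);a1=goal+W-.314
off=p[:2]-tip[:2]; prev=d.copy(); r0=np.hypot(*d)
for i in range(1,n+1):
    k=i/n; a=a0+(a1-a0)*k; r=r0+(.0631-r0)*k
    q=r*np.array([np.cos(a),np.sin(a)]); print(((q-prev)*1e3).round(1), np.degrees((goal+W-yaw)/n).round(2)); prev=q
E
python3 plan.py 0.6 9
```

```text
tip [0.60950073 0.06433071 0.09814295] r 0.06986818283631206 ang rel -0.3408439080907209 implied tab if touching -0.057990298381256355 yaw rel 0.04871166332564164 t 3.4 F [-0.60793583  0.73259443  0.44373218] tau [-0.08270921  0.15229205  0.00942682]
[-0.7  4.8] 3.51
[-1.   4.7] 3.51
[-1.4  4.6] 3.51
[-1.7  4.4] 3.51
[-2.   4.3] 3.51
[-2.2  4.1] 3.51
[-2.5  3.9] 3.51
[-2.7  3.6] 3.51
[-2.9  3.4] 3.51
```

Call:
jog_arm(
  steps="1 -0.7 4.8 -3 0 0.9 3.5;1 -1 4.7 -3 0 0 3.5;1 -1.4 4.6 0 0 0 3.5;1 -1.7 4.4 0 0 0 3.5;1 -2 4.3 0 0 0 3.5;1 -2.2 4.1 0 0 0 3.5;1 -2.5 3.9 0 0 0 3.5;1 -2.7 3.6 0 0 0 3.5;1 -2.9 3.4 0 0 0 3.5;1 0 0 0 0 0 0",
)

```text
time_s: 4.4
tool_pos: [0.5913, 0.1033, 0.2744]
tcp_rot: [3.135, -0.006, 0.918]
wrist_force: [0.1, -0.3, -1.0]
gripper_width: 0.0006
```

```bash
python3 plan.py 1.05 9
```

```text
tip [0.5929732  0.10340961 0.09435901] r 0.06430183029903332 ang rel 0.29749668905544174 implied tab if touching 0.6056057723534429 yaw rel 0.6210056716561938 t 4.4 F [ 0.07149181 -0.32386338 -1.02868864] tau [-0.10598732  0.11147928 -0.07457829]
[-1.9  2.5] 2.73
[-2.   2.4] 2.73
[-2.1  2.3] 2.73
[-2.2  2.2] 2.73
[-2.3  2. ] 2.73
[-2.4  1.9] 2.73
[-2.5  1.8] 2.73
[-2.6  1.7] 2.73
[-2.7  1.5] 2.73
```

Call:
jog_arm(
  steps="1 -1.9 2.5 0 0 0 2.7;1 -2 2.4 0 0 0 2.7;1 -2.1 2.3 0 0 0 2.7;1 -2.2 2.2 0 0 0 2.7;1 -2.3 2 0 0 0 2.7;1 -2.4 1.9 0 0 0 2.7;1 -2.5 1.8 0 0 0 2.7;1 -2.6 1.7 0 0 0 2.7;1 -2.7 1.5 0 0 0 2.7;1 0 0 0 0 0 0",
)

```text
time_s: 5.4
tool_pos: [0.5725, 0.1203, 0.2756]
tcp_rot: [3.13, -0.008, 1.338]
wrist_force: [-0.2, -0.2, 0.6]
gripper_width: 0.0005
```

```bash
python3 plan.py 1.17 4; python3 - <<'E'
from h import *
from workcell import viewer,ctrl
for nm,o in (('top',(181,149)),('scene',(230,125)),('wrist',None)):
  im=viewer.read_camera(nm)['color'][:,:,::-1]
  if o: im=cv2.resize(im[o[1]:o[1]+170,o[0]:o[0]+220],None,fx=3.5,fy=3.5,interpolation=cv2.INTER_CUBIC)
  cv2.imwrite(f'pics/{nm}3.png',im)
E
```

```text
tip [0.57492178 0.12111102 0.0956146 ] r 0.06422964545368166 ang rel 0.693479403935638 implied tab if touching 1.0019461676928114 yaw rel 1.041383695213482 t 5.4 F [-0.15277434 -0.24834477  0.6258638 ] tau [-0.06242563  0.01865215  0.03005824]
[-2.4  1.1] 1.84
[-2.4  1. ] 1.84
[-2.4  0.9] 1.84
[-2.4  0.8] 1.84
```

View pics/scene3.png

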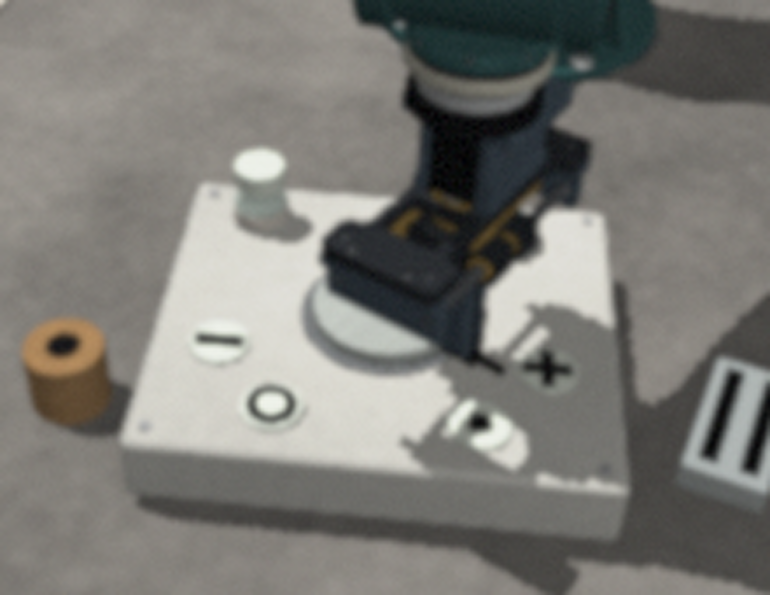

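View pics/wrist3.png

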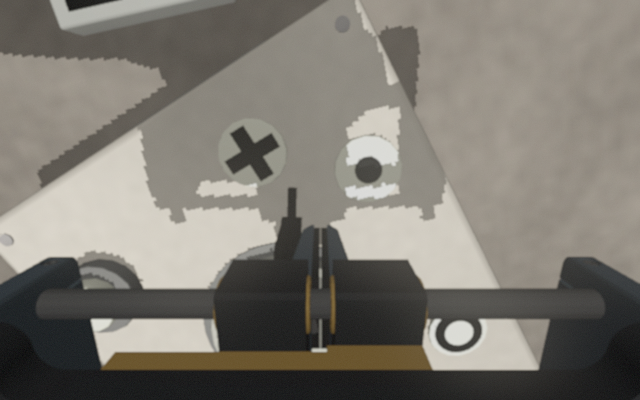

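View pics/top3.png

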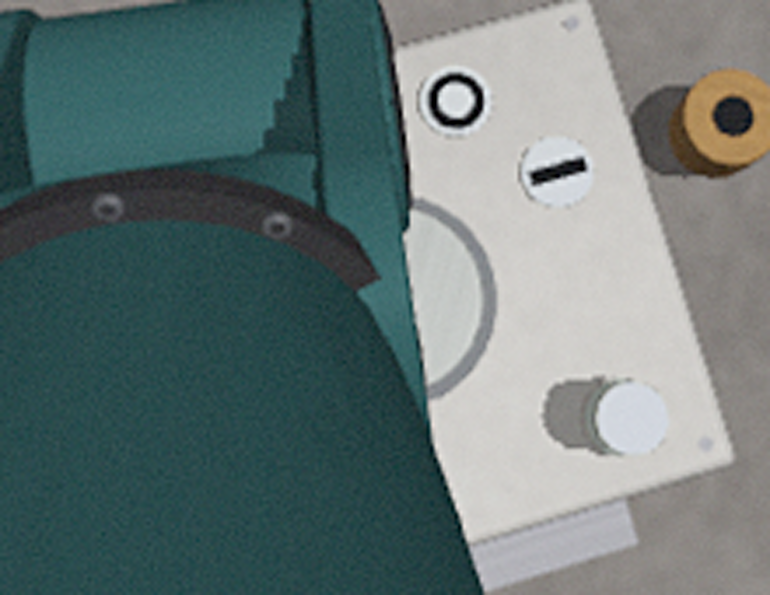

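```bash
cat > pt.py <<'E'
from h import *
from workcell import viewer
import sys
C=np.array([.5397,.0674]); W=.2969
a=list(map(float,sys.argv[1:]))
for nm,uv in (('wrist',a[:2]),('scene',a[2:])):
  c=viewer.read_camera(nm)
  for z in (.063,.070,.075):
    d=ray(c,uv,z)[:2]-C; print(nm,z,np.hypot(*d).round(4),(np.arctan2(d[1],d[0])-W).round(3))
  print(proj(c,T([*C,W],marks[:1])))
E
python3 pt.py 292 189 374 231
```

```text
wrist 0.063 0.0924 0.967
wrist 0.07 0.0942 0.963
wrist 0.075 0.0954 0.96
[[247.65374377 153.08924851]]
scene 0.063 0.0948 1.018
scene 0.07 0.0981 0.952
scene 0.075 0.1007 0.908
[[385.8477242  229.50488095]]
```

The wrist view puts the pointer tip at (292,189) and the plus at (252,152). Once corrected for the plus's 4 px offset, the dial is at about 1.00, which agrees with the finger geometry. I'll go on to about 1.17.

Call:
jog_arm(
  steps="1 -2.4 1.1 0 0 0 1.6;1 -2.4 1 0 0 0 1.6;1 -2.4 0.9 0 0 0 1.6;1 -2.4 0.8 0 0 0 1.6;1 0 0 0 0 0 0",
)

```text
time_s: 6.15
tool_pos: [0.5626, 0.1242, 0.2756]
tcp_rot: [3.129, -0.008, 1.458]
wrist_force: [0.1, 0.3, -0.1]
gripper_width: 0.0006
```

```bash
python3 plan.py 1.2 1; python3 - <<'E'
from h import *
from workcell import viewer,ctrl
for nm,o in (('scene',(300,150)),('wrist',(180,60))):
  im=viewer.read_camera(nm)['color'][:,:,::-1]
  cv2.imwrite(f'pics/{nm}4.png',cv2.resize(im[o[1]:o[1]+170,o[0]:o[0]+220],None,fx=3.5,fy=3.5,interpolation=cv2.INTER_CUBIC))
E
```

```text
tip [0.56508473 0.12537112 0.09565802] r 0.06328534363616897 ang rel 0.8611621604623962 implied tab if touching 1.1743870500777207 yaw rel 1.1612722521563241 t 6.15 F [ 0.0857716   0.28211071 -0.09249088] tau [-0.10218263 -0.05767931  0.05190922]
[-1.5  0.4] 2.22
```

View pics/scene4.png

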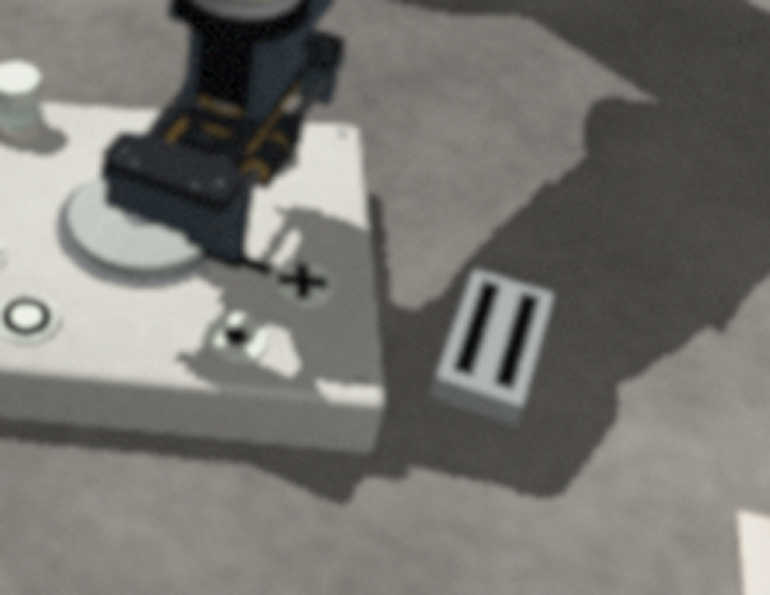

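View pics/wrist4.png

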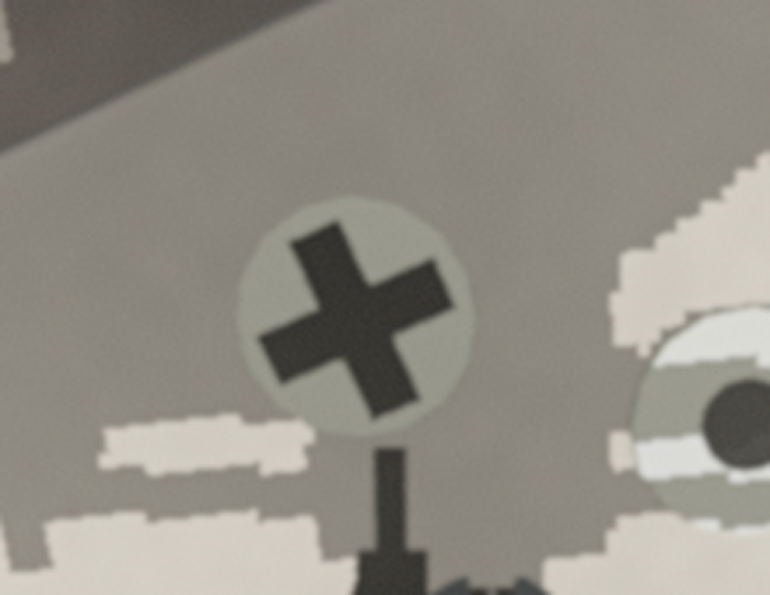

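```bash
cat > an.py <<'E'
from h import *
from workcell import viewer
import sys
C=np.array([.5397,.0674]); W=.2969
a=np.array(list(map(float,sys.argv[1:]))).reshape(-1,2)
c=viewer.read_camera('wrist')
m=T([*C,W],marks[:2])
off=ray(c,a[0],.063)-m[0]; print('plus off',off[:2]*1e3)
if len(a)>2: print('dot off',(ray(c,a[2],.063)-m[1])[:2]*1e3)
for z in(.063,.068,.072):
  d=(ray(c,a[1],z)-off)[:2]-C; print(z,np.hypot(*d).round(4),(np.arctan2(d[1],d[0])-W).round(3))
E
python3 an.py 281.7 150.3 291.4 188.3 392.8 181
```

```text
plus off [ 2.79558225 -0.15797435]
dot off [ 2.26372583 -0.95356821]
0.063 0.0924 1.155
0.068 0.0936 1.151
0.072 0.0946 1.148
```

Call:
jog_arm(
  steps="1 -1.2 0.5 0 0 0 1.1;1 -1.2 0.5 0 0 0 1.1;1 0 0 0 0 0 0",
)

```text
time_s: 6.6
tool_pos: [0.5605, 0.125, 0.2757]
tcp_rot: [3.128, -0.008, 1.498]
wrist_force: [-0.2, -0.2, 0.1]
gripper_width: 0.0001
```

```bash
python3 plan.py 1.2 1; python3 - <<'E'
from h import *
from workcell import viewer,ctrl
for nm,o in (('wrist',(180,60)),):
  im=viewer.read_camera(nm)['color'][:,:,::-1]
  cv2.imwrite(f'pics/{nm}5.png',cv2.resize(im[o[1]:o[1]+170,o[0]:o[0]+220],None,fx=3.5,fy=3.5,interpolation=cv2.INTER_CUBIC))
E
```

```text
tip [0.5629243  0.12628133 0.09569715] r 0.06329596604306684 ang rel 0.8982047801786726 implied tab if touching 1.211375315159423 yaw rel 1.2007248744659047 t 6.6 F [-0.22300611 -0.20557392  0.13421735] tau [-0.16279468 -0.01283709  0.04821342]
[ 0.6 -0.5] -0.04
```

View pics/wrist5.png

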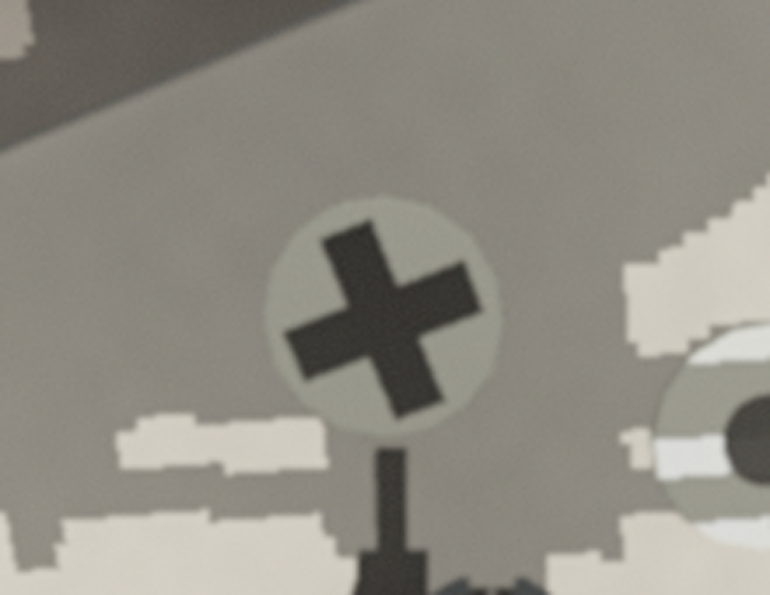

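```bash
python3 an.py 289.4 150.3 291.7 188.3
```

```text
plus off [ 2.62610297 -0.19237234]
0.063 0.0925 1.192
0.068 0.0937 1.188
0.072 0.0947 1.185
```

Call:
jog_arm(
  steps="1 -0.8 0.3 0 0 0 0.7;1 0 0 0 0 0 0",
)

```text
time_s: 6.9
tool_pos: [0.5597, 0.1253, 0.2757]
tcp_rot: [3.128, -0.008, 1.51]
wrist_force: [0.6, -0.8, -0.3]
gripper_width: 0.0005
```

```bash
python3 plan.py 1.2 1; python3 - <<'E'
from h import *
from workcell import viewer,ctrl
for nm,o in (('wrist',(180,60)),):
  im=viewer.read_camera(nm)['color'][:,:,::-1]
  cv2.imwrite(f'pics/{nm}6.png',cv2.resize(im[o[1]:o[1]+170,o[0]:o[0]+220],None,fx=3.5,fy=3.5,interpolation=cv2.INTER_CUBIC))
E
```

```text
tip [0.56219347 0.12658769 0.09574261] r 0.06331776002673976 ang rel 0.910717631766484 implied tab if touching 1.223776707473388 yaw rel 1.2126630363123652 t 6.9 F [ 0.6350292  -0.75488936 -0.3135057 ] tau [-0.17695881 -0.02539337  0.01817456]
[ 1.4 -0.8] -0.73
```

View pics/wrist6.png

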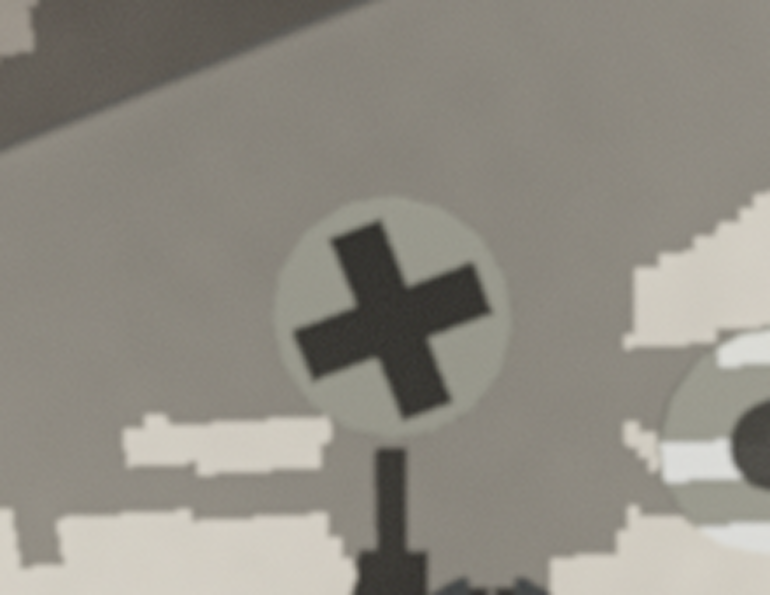

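The pointer (crop x≈391) and the plus centre (≈392) are now aligned. I'll back off, rise, and go above the key.

Call:
jog_arm(
  steps="1 7 -3 0 0 0 0;1 7 -3 0 0 0 0;1 0 0 20 0 0 0;1 0 0 25 -0.4 0.8 0;1 0 0 15 0 0 0;1 -20 0 0 0 0 0;1 -40 0 0 0 0 0;1 -40 0 0 0 0 0;1 -30 0 0 0 0 0;1 -12 0 0 0 0 0;1 0 0 0 0 0 0;1 0 0 0 0 0 0",
)

```text
time_s: 8.15
tool_pos: [0.4328, 0.1174, 0.3386]
tcp_rot: [3.138, -0.002, 1.507]
wrist_force: [0.4, -0.1, 0.2]
gripper_width: 0.0005
```

```bash
python3 plan.py 1.2 1|head -1; python3 - <<'E'
from h import *
from workcell import viewer,ctrl
s=ctrl.observe();print(s['tool_pos'],s['tcp_rot'])
for nm,o in (('scene',(270,130)),('wrist',None)):
  im=viewer.read_camera(nm)['color'][:,:,::-1]
  if o: im=cv2.resize(im[o[1]:o[1]+170,o[0]:o[0]+220],None,fx=3.5,fy=3.5,interpolation=cv2.INTER_CUBIC)
  cv2.imwrite(f'pics/{nm}7.png',im)
E
```

```text
tip [0.43350147 0.11771321 0.15856054] r 0.11751402937137782 ang rel 2.4022519808418163 implied tab if touching 2.5689607321558556 yaw rel 1.21006020180124 t 8.15 F [ 0.44572435 -0.12445621  0.23963521] tau [-0.11249274 -0.03839956 -0.00273444]
[0.43284993 0.11735012 0.338559  ] [ 3.13810905e+00 -2.24395730e-03  1.50696020e+00]
```

View pics/scene7.png

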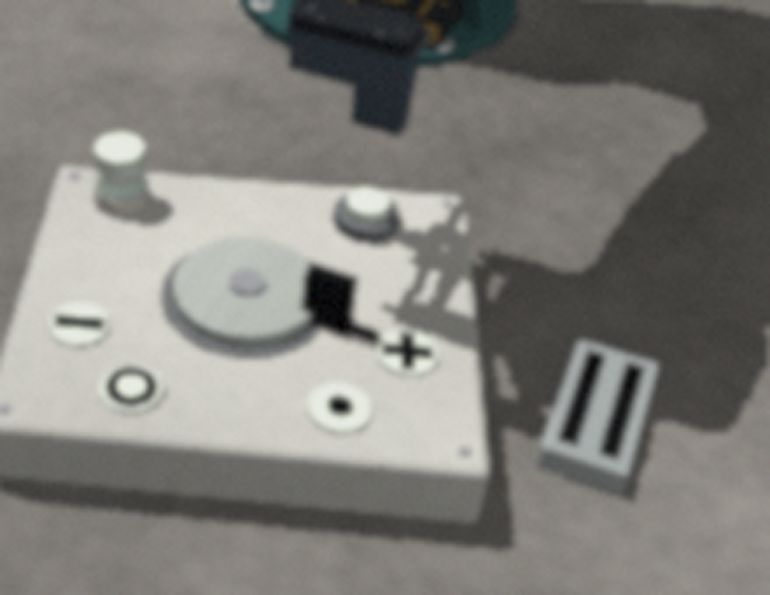

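View pics/wrist7.png

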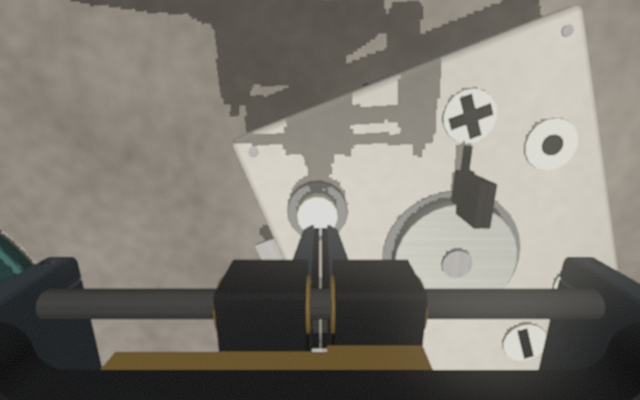

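```bash
python3 an.py 470 116 466.5 146 551 144; python3 - <<'E'
from h import *
from workcell import viewer
obs=[('wrist',(317,211)),('scene',(375.1,188)),('top',(262,295))]
cs=[(viewer.read_camera(n),uv) for n,uv in obs]
for ex in (cs,cs[:2]):
  r=least_squares(lambda P:np.concatenate([proj(c,P)[0]-uv for c,uv in ex]),[.43,.118,.08]);print(r.x,r.fun.round(1))
E
```

```text
plus off [ 2.45933664 -0.62969345]
dot off [ 2.02156214 -0.537677  ]
0.063 0.0929 1.196
0.068 0.0935 1.22
0.072 0.094 1.238
[0.43236651 0.1190153  0.07644286] [-0.2  0.3 -0.3  0.5 -0.8 -0.4]
[0.43262366 0.1198518  0.07831586] [0.  0.  0.1 0.1]
```

```bash
python3 - <<'E'
from h import *
from workcell import viewer,ctrl
im=viewer.read_camera('top')['color'][:,:,::-1]
cv2.imwrite('pics/top8.png',im)
E
```

```text
(no output)
```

View pics/top8.png

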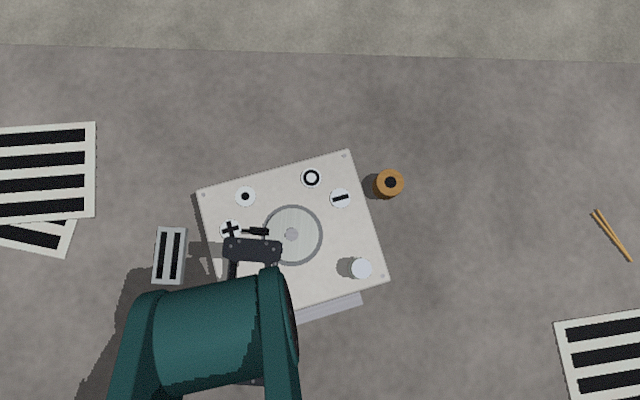

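Most of the pointer and tab show in the top view. I'll zoom in and overlay the model at several angles.

```bash
python3 - <<'E'
from h import *
from workcell import viewer,ctrl
c=viewer.read_camera('top'); o=(200,190);k=7
im=cv2.resize(c['color'][o[1]:o[1]+80,o[0]:o[0]+110,::-1],None,fx=k,fy=k,interpolation=cv2.INTER_CUBIC)
cv2.imwrite('pics/top9.png',im)
# refit pose in top marks only w/ image shift-> use offset
p=[.5397,.0674,.2969]
for a in(1.15,1.2,1.25):
  er=np.array([np.cos(a),np.sin(a)]);et=np.array([-er[1],er[0]])
  pts=[]
  for r,t,z in((.042,.006,.105),(.074,.006,.105),(.074,-.006,.105),(.042,-.006,.105),(.094,0,.072),(.094,0,.063)):
    pts.append([*(er*r+et*t),z])
  print(a,((proj(c,T(p,pts))+.5-o)*k).round(0).tolist())
print(((proj(c,T(p,marks[:2]))+.5-o)*k).round(0))
E
```

```text
1.15 [[471.0, 307.0], [343.0, 289.0], [351.0, 242.0], [478.0, 259.0], [290.0, 266.0], [295.0, 269.0]]
1.2 [[471.0, 315.0], [343.0, 304.0], [348.0, 256.0], [476.0, 267.0], [287.0, 284.0], [293.0, 287.0]]
1.25 [[472.0, 324.0], [342.0, 319.0], [346.0, 271.0], [474.0, 276.0], [285.0, 302.0], [291.0, 305.0]]
[[214. 280.]
 [318.  47.]]
```

View pics/top9.png

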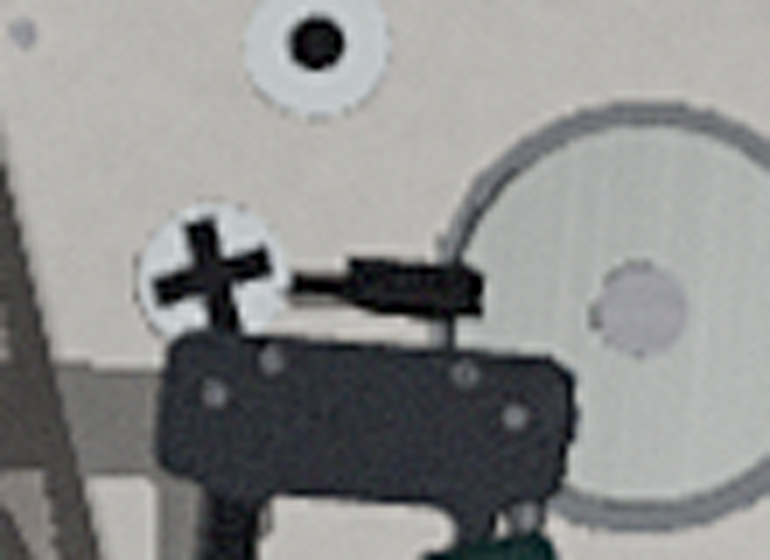

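The top view shows the tab and pointer at about 1.20–1.21, with the tip within about 1 mm of the line to the plus. Next is the key press, starting with a descent to about 10 mm above it.

Call:
jog_arm(
  steps="1 -1 0 -25 0 0 0;1 0 0 -20 0 0 0;1 0 0 -10 0 0 0;1 0 0 -5 0 0 0;1 0 0 0 0 0 0;1 0 0 0 0 0 0",
)

```text
time_s: 9.15
tool_pos: [0.4325, 0.1174, 0.2773]
tcp_rot: [3.137, -0.002, 1.507]
wrist_force: [0.3, 1.7, -1.0]
gripper_width: 0.0004
```

Call:
jog_arm(
  steps="1 0 0 -3 0 0 0;1 0 0 -3 0 0 0;1 0 0 -2 0 0 0;1 0 0 0 0 0 0",
)

```text
time_s: 9.55
tool_pos: [0.433, 0.1176, 0.2704]
tcp_rot: [3.135, -0.003, 1.507]
wrist_force: [-1.3, -0.7, 3.2]
gripper_width: 0.0004
```

Call:
jog_arm(
  steps="1 0 0 -2 0 0 0;1 0 0 -1 0 0 0;1 0 0 0 0 0 0",
)

```text
time_s: 9.85
tool_pos: [0.4331, 0.1176, 0.2675]
tcp_rot: [3.135, -0.003, 1.507]
wrist_force: [-1.9, -0.7, 3.9]
gripper_width: 0.0007
```

Call:
jog_arm(
  steps="1 0 0 -2 0 0 0;1 0 0 0 0 0 0",
)

```text
time_s: 10.05
tool_pos: [0.4335, 0.1177, 0.2668]
tcp_rot: [3.136, -0.003, 1.507]
wrist_force: [-8.3, -2.2, 16.2]
gripper_width: 0.0004
```

Call:
jog_arm(
  steps="1 0 0 -2 0 0 0;1 0 0 0 0 0 0",
)

```text
time_s: 10.25
tool_pos: [0.4339, 0.1178, 0.2669]
tcp_rot: [3.138, -0.002, 1.507]
wrist_force: [-6.9, -1.8, 12.7]
gripper_width: 0.0009
```

Call:
jog_arm(
  steps="1 0 0 -2 0 0 0;1 0 0 0 0 0 0",
)

```text
time_s: 10.45
tool_pos: [0.4342, 0.1179, 0.267]
tcp_rot: [3.139, -0.002, 1.507]
wrist_force: [-6.3, -1.2, 10.1]
gripper_width: 0.0004
```

```bash
python3 - <<'E'
from h import *
from workcell import viewer,ctrl
c=viewer.read_camera('scene'); o=(320,140);k=7
cv2.imwrite('pics/s10.png',cv2.resize(c['color'][o[1]:o[1]+80,o[0]:o[0]+110,::-1],None,fx=k,fy=k,interpolation=cv2.INTER_CUBIC))
c=viewer.read_camera('wrist'); o=(260,150)
cv2.imwrite('pics/w10.png',cv2.resize(c['color'][o[1]:o[1]+80,o[0]:o[0]+110,::-1],None,fx=k,fy=k,interpolation=cv2.INTER_CUBIC))
E
```

```text
(no output)
```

View pics/s10.png

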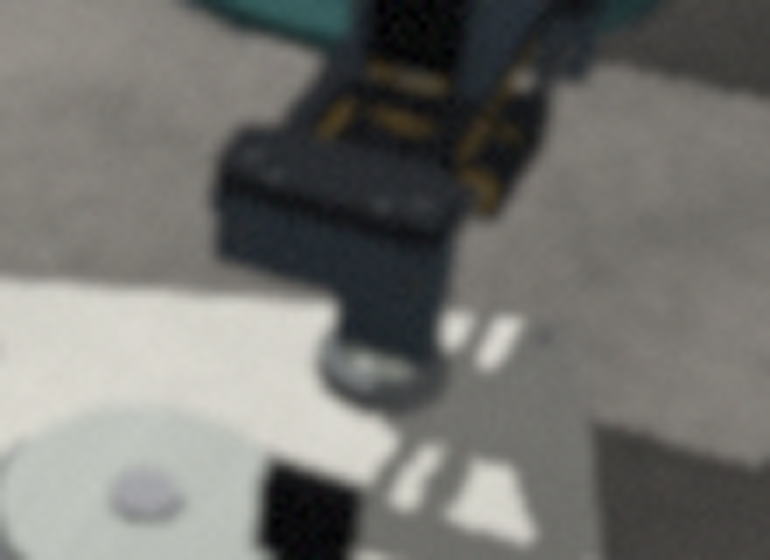

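View pics/w10.png

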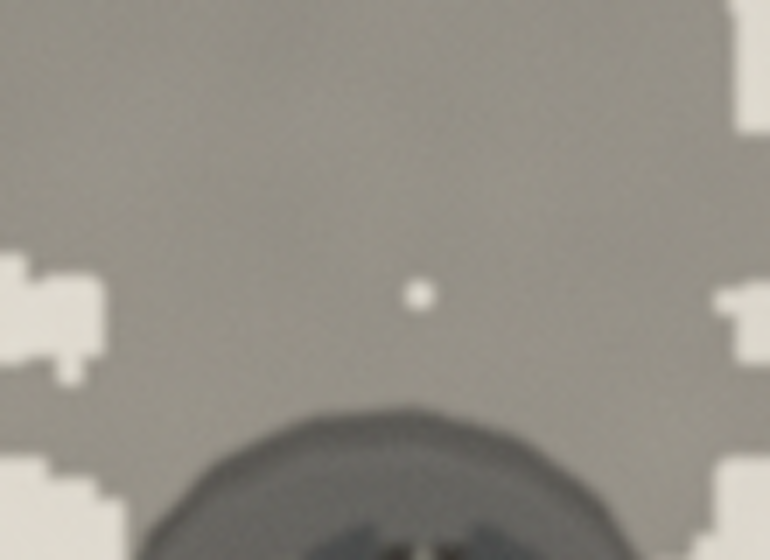

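Call:
jog_arm(
  steps="1 0 0 -2.5 0 0 0;1 0 0 -2.5 0 0 0",
)

```text
time_s: 10.75
tool_pos: [0.4351, 0.1181, 0.2655]
tcp_rot: [3.142, -0.001, 1.507]
wrist_force: [-32.6, -7.2, 94.8]
gripper_width: 0.0005
```

Call:
jog_arm(
  steps="1 -0.5 0 2 0 0 0;1 0 0 0 0 0 0;1 0 0 0 0 0 0",
)

```text
time_s: 11.05
tool_pos: [0.4348, 0.1181, 0.2693]
tcp_rot: [3.141, -0.001, 1.508]
wrist_force: [-1.9, -0.9, 4.0]
gripper_width: 0.0004
```

Call:
jog_arm(
  steps="1 0 0 2 0 0 0;1 0 0 0 0 0 0;1 0 0 0 0 0 0",
)

```text
time_s: 11.35
tool_pos: [0.4349, 0.1181, 0.2713]
tcp_rot: [3.141, -0.001, 1.508]
wrist_force: [-1.1, -0.5, 3.0]
gripper_width: 0.0004
```

Call:
jog_arm(
  steps="1 0 0 2 0 0 0;1 0 0 0 0 0 0;1 0 0 0 0 0 0",
)

```text
time_s: 11.65
tool_pos: [0.4349, 0.1181, 0.2732]
tcp_rot: [3.141, -0.001, 1.508]
wrist_force: [-0.1, -0.3, -0.4]
gripper_width: 0.0002
```

Call:
jog_arm(
  steps="1 0 0 2 0 0 0;1 0 0 0 0 0 0;1 0 0 0 0 0 0",
)

```text
time_s: 11.95
tool_pos: [0.4348, 0.1181, 0.2752]
tcp_rot: [3.141, -0.001, 1.508]
wrist_force: [-0.5, 0.9, -0.5]
gripper_width: 0.0001
```

The fingers stopped hard about 6 mm below first contact, and the key has released. I'll lift off, then check the housing's height to make sure the fingers didn't bottom out on it.

Call:
jog_arm(
  steps="1 0 0 20 0 0 0;1 0 0 40 0 0 0;1 0 0 40 0 0 0;1 0 30 20 0 0 0;1 0 40 0 0 0 0;1 0 40 0 0 0 0;1 0 40 0 0 0 0;1 0 40 0 0 0 0;1 0 40 0 0 0 0;1 0 20 0 0 0 0;1 0 0 0 0 0 0",
)

```text
time_s: 13.05
tool_pos: [0.4321, 0.3776, 0.4012]
tcp_rot: [3.14, -0.003, 1.505]
wrist_force: [0.1, -1.1, -0.1]
gripper_width: 0.0
```

```bash
python3 - <<'E'
from h import *
from workcell import viewer,ctrl
print(ctrl.observe()['time_s'])
P=[.5397,.0674,.2969]
c=viewer.read_camera('top');cv2.imwrite('pics/top11.png',c['color'][:,:,::-1])
k=8;n={'scene':(340,155),'top':(215,260)}
for nm in n:
  c=viewer.read_camera(nm);o=n[nm]
  im=cv2.resize(c['color'][o[1]:o[1]+65,o[0]:o[0]+90,::-1],None,fx=k,fy=k,interpolation=cv2.INTER_CUBIC)
  cv2.imwrite(f'pics/{nm}12.png',im)
  t=np.linspace(0,2*np.pi,73)
  off={'scene':[.6,1.1],'top':[.3,-.2]}[nm]
  for r,z,col in((.016,.0815,(0,0,255)),(.0225,.068,(0,200,0)),(.0225,.076,(255,0,0))):
    q=(proj(c,T(P,np.c_[-.09+r*np.cos(t),.08+r*np.sin(t),0*t+z]))+.5+off-o)*k
    cv2.polylines(im,[q.astype(np.int32)],True,col,1)
  cv2.imwrite(f'pics/{nm}13.png',im)
E
```

```text
13.05
```

View pics/scene12.png

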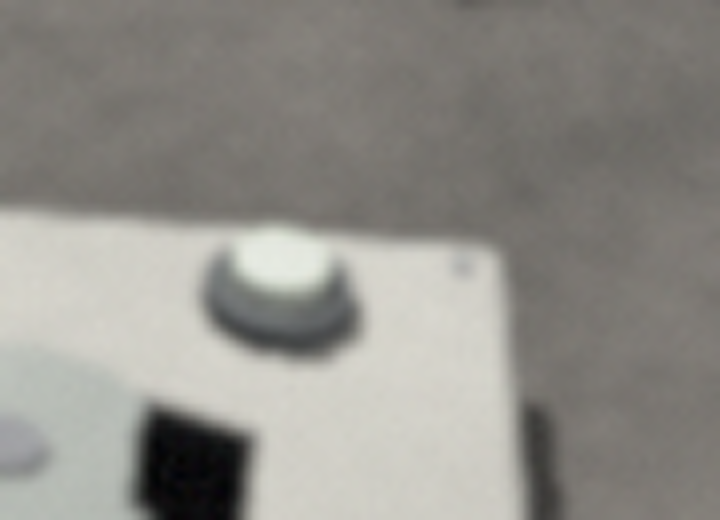

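View pics/scene13.png

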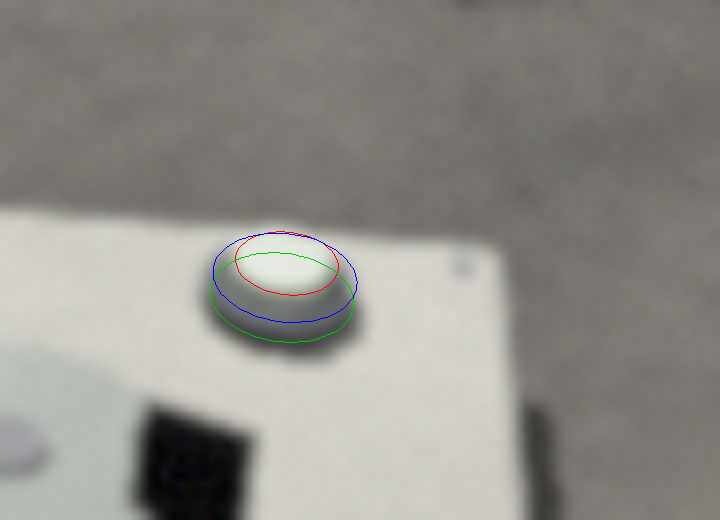

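View pics/top11.png

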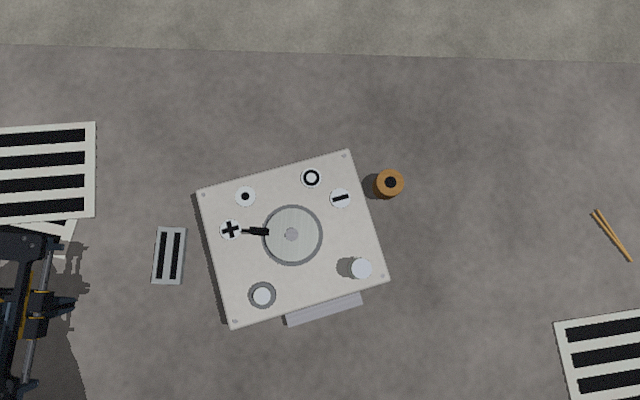

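View pics/top13.png

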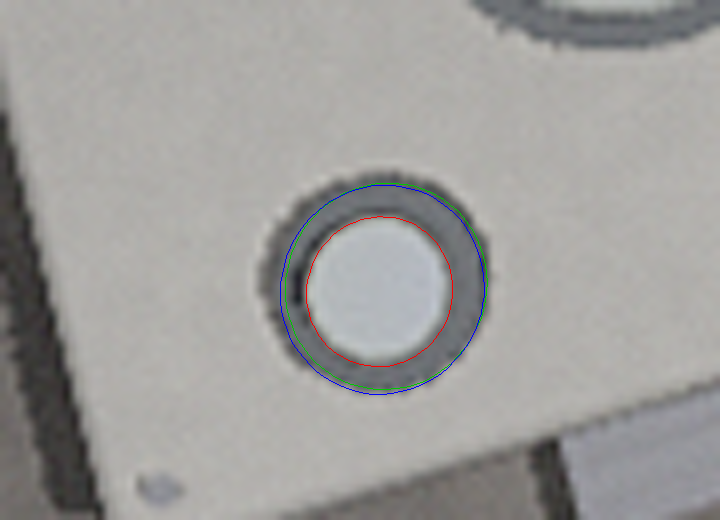

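The key is up again. Its top overlays well at z≈81.5 mm, and the housing rim is lower, near 70–72 mm, so the stop at 75.7 mm was the key's own. One last check of the dial, now that the view is clear.

```bash
python3 - <<'E'
from h import *
from workcell import viewer,ctrl
c=viewer.read_camera('top');g=c['color'].min(2).astype(float)
P=[.5397,.0674,.2969];best=[]
# sub-pixel dark mask: tab+pointer, compare with rendered silhouette
def render(a,off,K=8):
  m=np.zeros((60*K,80*K),np.uint8)
  er=np.array([np.cos(a),np.sin(a)]);et=np.array([-er[1],er[0]])
  def poly(rr,tt,zz):
    pts=[[*(er*r+et*t),z] for r in rr for t in tt for z in zz]
    q=(proj(c,T(P,pts))+.5+off-[215,205])*K
    cv2.fillConvexPoly(m,cv2.convexHull(q.astype(np.float32)).astype(np.int32),255)
  poly((.042,.074),(-.006,.006),(.072,.105)); poly((.06,.094),(-.0025,.0025),(.069,.072))
  return cv2.resize(m,(80,60),interpolation=cv2.INTER_AREA)/255.
obs=np.clip((190-g[205:265,215:295])/160,0,1)
w=np.zeros((60,80));w[12:40,29:56]=1
for a in np.arange(1.1,1.3,.01):
  e=min((((render(a,np.array([dx,dy]))-obs)**2*w).sum(),dx,dy) for dx in(-.6,-.2,.2,.6) for dy in(-.6,-.3,0,.3,.6)); best.append((e[0].round(2),a.round(3),e[1:]))
print(sorted(best)[:6])
im=cv2.resize(c['color'][200:260,215:300,::-1],None,fx=9,fy=9,interpolation=cv2.INTER_CUBIC);cv2.imwrite('pics/top14.png',im)
E
```

```text
[(np.float64(49.31), np.float64(1.21), (-0.2, -0.6)), (np.float64(49.5), np.float64(1.2), (-0.2, -0.3)), (np.float64(49.67), np.float64(1.18), (-0.2, 0.6)), (np.float64(49.83), np.float64(1.19), (-0.2, 0.3)), (np.float64(52.05), np.float64(1.22), (-0.2, -0.6)), (np.float64(53.03), np.float64(1.17), (-0.6, 0.6))]
```

View pics/top14.png

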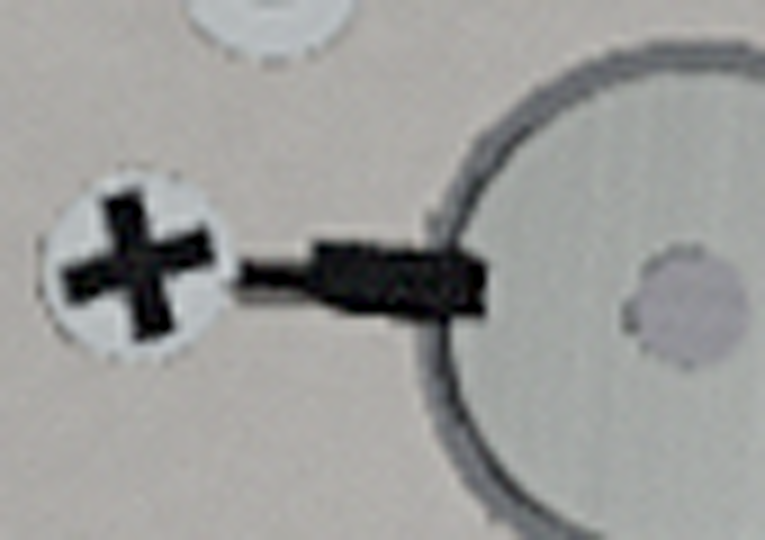

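The pointer aims at the plus centre (dial about 1.20–1.21 rad), the key is up and the robot touches nothing. I'm handing in.

```bash
python3 -c "
from workcell import ctrl
print(ctrl.observe()['time_s'],ctrl.hand_in())"
```

```text
the job is handed in; nothing more can be done
13.25 None
```

The trimmer is set to the plus cut, the start key has been pressed and released, and I handed the job in at 13.25 s.

**Dial:** I pushed the tab counter-clockwise with closed fingers, from its clockwise side only. The last top view puts the dial at about 1.20 rad (best image fits 1.18–1.21) against the plus mark at 1.20.

The readings didn't all agree. The finger geometry gave 1.22, and one oblique wrist view gave 1.20–1.24 depending on the pointer height assumed. I went with the top view and the close wrist view, where the pointer lined up with the plus.

**Key:** The fingers met the key at about 82 mm and stopped hard at about 76 mm, which matches its 6 mm travel. The grey housing looked to be only about 70–72 mm high in the pictures, so I take the stop to be the key's own. The key was up again afterwards.

**Force:** My last press on the key, with the fingertips, was harder than intended. The wrist read 94.8 N, under the 120 N limit.

**Other things:** The jar, case and roll looked unmoved in the last top view. The arm was clear of everything at hand-in.

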